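# Put the can rack home and shut the cabinet

## Robot

A 6-joint arm with a two-finger parallel gripper is mounted at the origin on the work surface. World frame = base frame: x ahead of the robot, y to its left, z up, the work surface at z = 0. Lengths are in m, angles in rad, forces in N, time in s.
With the tool pointing down it reaches from about 0.35 to 0.725 m from the base axis. Payload 6 kg.
Tool frame: the origin (TCP) lies between the finger pads; the fingertips stand 17 mm ahead of it and the grasp point (between the pads) lies 2 mm behind it; z points along the fingers, y is the line along which they close (so a half turn about z gives the same grasp; the last joint's range is limited). The gripper opens to 85 mm and grips with 20 to 120 N. Pads are 22 mm wide; open, the fingers measure 114 mm over their backs; the gripper's body (76 mm by 85 mm) begins 54 mm behind the grasp point. The pads swing forward as they close: fully open they stand 13 mm farther back than shut.
Start: joints at [-0.913, 0.04, 0.085, 0, -1.615, -0.334], TCP at [0.191, -0.569, 0.224] pointing down, gripper open.
Joint ranges: [-2.56, 2.56], [-1.29, 2.01], [-1.08, 1.49], [-3.29, 1.98], [-2.81, -0.18], [-2.99, 2.99]. Speed limits (rad/s): [2.57, 2.57, 3.01, 3.14, 3.14, 3.14].

## Interface

Orientations are given as a unit quaternion [w, x, y, z].
In Python, from cell import telemetry, viewer, arm gives the robot as it stands. The module is installed in compiled form; this text tells all that it offers.
- The arm moves only by the shell command python3 -m crank 'ROWS'. ROWS is a JSON object of lists of equal length, an entry for each row: "claw": the closure, from 0 (fully open) to 1 (shut); "slide": the shift along the world's x, y, z each as a share of 120 mm, from -1 to 1, a list of three; "angular": the turn, a rotation vector about the world's x, y, z each as a share of pi/2 rad, from -1 to 1, a list of three. In form: {"claw": [claw, ...], "slide": [[dx, dy, dz], ...], "angular": [[wx, wy, wz], ...]}. A call has 1 to 10 rows; each row is the pose to reach, as a shift and turn from the pose commanded when the call began; what a row does not reach only later rows make up. A row lasts 1/12 s, in which the tool goes at most 41.7 mm and 7.16 degrees, less where a joint would pass 70% of its speed; a pose out of reach is approached as far as the arm can. A call with a number of a shift or a turn outside -1 to 1 is refused whole. A call with a gripper value outside its range is refused whole. The fingers move at their own pace and stop on an object; the grip force is fixed at half the most. Time passes only in rows, so rows that repeat a pose let the fingers close. It gives the time, the measured TCP pose, the force, the opening and the grip force at its end, in the units of the state.
- telemetry.observe(): the state, without advancing time (a new reading comes with each control period).
- viewer.get_image(name): name is "scene" or "top"; returns (picture, depth): 420x560x3 uint8, red, green, blue; 420x560 float32, m along the optical axis (not along the pixel's ray), 0 where there is no reading.
- viewer.camera_info(name): a dict with "mtx" (3x3 intrinsics, pixels), "camera_from_world" (4x4, takes a point from world to camera coordinates). Camera axes: x right, y down, z forward; pixel columns grow to the right and rows downward; lengths in m; the calibration is good to about 2 mm. A picture is of the moment at which its call begins. camera_info takes no time and is no camera call.
- arm.hand_in(): hands the job in; it is judged then, once.
The state is a dict: "time_s": time; "joint_pos": joint angles; "joint_vel": joint speeds; "joint_efforts": joint torques, N m; "tcp_pos": TCP position; "tcp_rot": TCP orientation; "force": force on the tool from outside, world axes, zero at the start; "wrist_torque": the same for the moment, N m; "width": opening from 0.0 (shut) to 1.0 (fully open); "gripper_force": force on a finger pad.
Only numpy, scipy, OpenCV 4.12 (cv2) and the standard library are available. Lean on these libraries where they do the work, as an engineer would, in place of code of your own. Each camera call takes 0.05 s, during which the arm holds its last target. There are 200 camera calls.

## Task

Put the can cabinet away using only your fingertips: first push the slotted clear rack with the three crushed cans all the way back into the cabinet until it stops, with the cans left standing in their slots, then push the door fully shut. Push only: do not lift or tip the rack or the cans, and leave the other things on the table where they are.

Things in the scene. Friction and masses are not known exactly. Their poses are not given: they have to be found in the camera images.
- cabinet: Low grey cabinet fixed to the table, 270 mm deep (its +x, away from its open front), 300 wide (y), 208 high, no floor. Origin: on the table, middle of the open front edge. Side walls 15 thick. The roof is a clear panel at z 200 to 208 over x 110 to 270 only; the front 110 mm is open above. Guide strips 25 high on the table inside leave a lane 172 wide centred on y = 0, x 10 to 255 (rear wall).
- rack: Loose clear acrylic rack on the table; 230 mm long (its +x, to the cabinet's rear), 160 wide (y), 0.6 kg, slides under a few newtons. Origin: on the table, middle of the front face, an upright plate 8 thick, 90 high, full width. Behind: side plates 55 high, three slots 30 wide at x = 95, 140, 185. Fully home, its origin is 25 mm behind the cabinet's front edge.
- rack_top (a point): Middle of the rack's front plate at its top edge, 90 mm above the table; the edge carries an aluminium strip 1 mm proud of the plate.
- can0: Crushed flat aluminium can standing in the rack's slot nearest the front plate: 22 to 24 mm thick (x), 92 wide (y), 118 tall, origin under its centre; it is light (16 g) and loose.
- can1: Same, in the middle slot.
- can2: Same, in the rear slot.
- door (a joint): Angle of the cabinet's swing door, rad. 0 = shut over the open front; grows as it swings out towards the robot; 1.57 = straight out from the front; stops at 1.9. Slight friction, no spring or latch: it stays where left.
- door_hinge (a point): On the door's upright hinge axis, 103 mm above the table. The axis is at the left edge of the door's OUTER face (cabinet frame x = -16, y = 145). Panel 290 mm wide, z 6 to 201, 15 thick, grey. In the cabinet's frame the outer face runs from the hinge along (-sin a, -cos a), a = joint value, and faces (-cos a, +sin a).
- door_handle (a point): Steel knob near the free edge of the door's outer face: 28 mm diameter, sticking out 43; this point is on its axis, 35 out from the face, 260 mm from the hinge, 171 mm above the table.
- soju: bystander: green glass liquor bottle, 64 mm across, 216 tall, origin at the centre of its foot
- tuna: bystander: round steel tuna can, 85 mm across, 34 tall, origin at the centre of its foot
- cap: bystander: red plastic bottle cap lying on the table, 30 mm across, 15 tall, origin under its centre
- jar: bystander: glass jar with a steel cap, 68 mm across, 110 tall, origin at the centre of its foot
- carton: bystander: small white paper drinks carton with a gable top, 60 x 60 mm, 177 tall, origin at the centre of its foot
- eggs: bystander: shut transparent egg carton, 240 x 100 mm (long along its x), 62 tall, origin under its centre
Things that resemble listed ones, but are neither listed nor needed, are in the scene too. What is shaped like the can2 but green is not meant.

How it is judged:
On the way, in this order (a step that is already met when the one before it is completed fails the run):
1. the rack is home in the cabinet, the cans standing in it (x of rack in the frame of cabinet above 0.012 m and angle between each of can0, can1, can2's own z axis and vertical below 0.3 rad and z of each of can0, can1, can2 in the frame of rack below 0.02 m and x of can0 in the frame of rack between 0.07 and 0.21 m and x of can1 in the frame of rack between 0.07 and 0.21 m and x of can2 in the frame of rack between 0.07 and 0.21 m), for 0.2 s.
2. the door is shut (value of joint door below 0.04 rad), for 0.2 s.
At the end, for the whole second after the job is handed in: The rack is home (origin more than 12 mm behind the cabinet's front edge; 25 is fully home), each can stands in its slot within 0.3 rad of upright, the door is shut to within 0.04 rad and all is at rest (all of step 1 and value of joint door below 0.04 rad and velocity of joint door between -0.05 and 0.05 rad/s and linear speed of rack below 0.02 m/s); the robot touches nothing.
It fails at once if the rack is lifted or tipped (height (world z) of rack above 0.012 m or angle between rack's own z axis and vertical above 0.12 rad).
It fails at once if a can is lifted or tipped over (angle between any of can0, can1, can2's own z axis and vertical above 0.5 rad or height (world z) of any of can0, can1, can2 above 0.03 m).
It fails at once if a bystander is moved more than 30 mm or knocked over (distance of any of soju, tuna, cap, jar, carton, eggs from where it was at the start of the episode above 0.03 m or angle between any of soju, tuna, cap, jar, carton, eggs's own z axis and vertical above 0.4 rad).
It also fails if it takes over 64 s, if anything falls off the work surface, if the arm or the gripper's body presses on something with over 40 N, if the wrist force passes 120 N, or if a joint passes its speed limit or range.

## Working session

There is one attempt and no reset: what is moved stays moved. The work goes in short steps, Python scripts to look and compute and a shell command to move; the robot and the scene stay as the last step left them, time stands still between calls to the robot, and variables do not carry over. Pictures are saved under pics/ and viewed, at most 10 in all, crops included, and the job is handed in when it is done.

```bash
mkdir -p pics
cat > h.py <<'E'
import numpy as np,cv2
from cell import telemetry, viewer, arm
def grab(n,tag):
    im,d=viewer.get_image(n); cv2.imwrite(f'pics/{tag}.png',im[:,:,::-1]); np.savez(f'pics/{tag}.npz',im=im,d=d); return im,d
def ray(n,u,v,z):
    c=viewer.camera_info(n);T=np.linalg.inv(np.array(c['camera_from_world']));K=np.array(c['mtx'])
    r=T[:3,:3]@np.linalg.inv(K)@[u,v,1];o=T[:3,3];return o+r*(z-o[2])/r[2]
def dep(n,u,v,d):
    c=viewer.camera_info(n);T=np.linalg.inv(np.array(c['camera_from_world']));K=np.array(c['mtx'])
    return T[:3,:3]@(np.linalg.inv(K)@[u,v,1]*d)+T[:3,3]
def proj(n,p):
    c=viewer.camera_info(n);T=np.array(c['camera_from_world']);K=np.array(c['mtx']);q=K@(T[:3,:3]@p+T[:3,3]);return q[:2]/q[2]
def cloud(n,d):
    c=viewer.camera_info(n);T=np.linalg.inv(np.array(c['camera_from_world']));K=np.array(c['mtx'])
    v,u=np.mgrid[:d.shape[0],:d.shape[1]];P=np.stack([u,v,u*0+1],-1)@np.linalg.inv(K).T*d[...,None];return P@T[:3,:3].T+T[:3,3]
E
python3 - <<'E'
from h import *
for n in('scene','top'):
    grab(n,n+'0');c=viewer.camera_info(n);print(np.round(np.linalg.inv(c['camera_from_world']),3))
print(telemetry.observe())
E
```

```text
[[-0.933  0.316 -0.174  0.797]
 [ 0.36   0.813 -0.458  0.652]
 [-0.003 -0.49  -0.872  1.406]
 [ 0.     0.     0.     1.   ]]
[[ 0.027 -0.997  0.072  0.459]
 [-1.    -0.027  0.005 -0.025]
 [-0.003 -0.072 -0.997  1.574]
 [ 0.     0.     0.     1.   ]]
{'time_s': 0.1, 'joint_pos': array([-9.13284836e-01,  4.07846159e-02,  8.39350996e-02, -4.19839975e-04,
       -1.61552748e+00, -3.33690746e-01]), 'joint_vel': array([-6.51915203e-04,  3.88584452e-05,  2.33761173e-03,  2.11406777e-03,
       -1.15353562e-03,  1.39761106e-04]), 'joint_efforts': array([-4.57908915e-03, -3.69347763e+01,  3.48281050e+01,  6.95175737e+00,
       -4.57702336e-03,  1.94417581e-06]), 'tcp_pos': array([ 0.1908839 , -0.56850152,  0.2233713 ]), 'tcp_rot': array([-1.91367844e-04, -1.61212933e-01,  9.86919309e-01,  7.94978508e-04]), 'force': array([-0.44419691,  0.15244733,  0.73869429]), 'wrist_torque': array([-0.03008358, -0.01667699, -0.008129  ]), 'gripper_force': 0.0, 'width': 0.9980916889074705}
```

View pics/scene0.png

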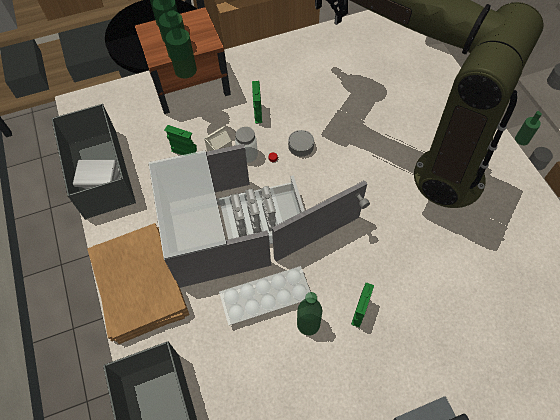

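View pics/top0.png

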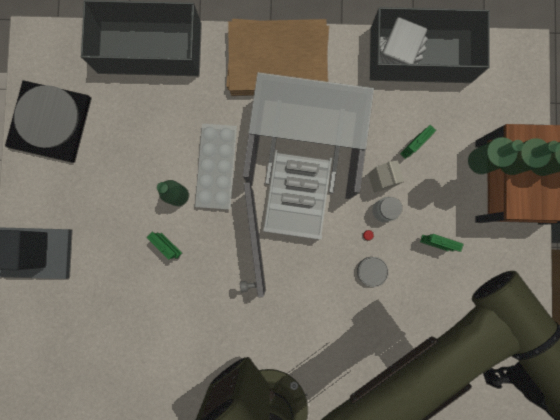

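The scene view shows the cabinet (150–270, 150–280) with its door swung out (free edge near 365,190). In the top view the cabinet is at (245–372, 75–190), the door top edge runs (250,185)→(260,295), the knob is at (245,288), the rack front edge is about (264–323, 237), and the cans are at (285–318, 165–200).

Run:
```python
from h import *
z=np.load('pics/top0.npz');im,d=z['im'],z['d'];P=cloud('top',d)
# cabinet side/roof tops by height, door top
Z=P[...,2];box=np.zeros(Z.shape,bool);box[65:305,225:385]=1
m=(box&(Z>.192)&(Z<.216)&(d>0)).astype(np.uint8)
n,l,s,c=cv2.connectedComponentsWithStats(m)
for i in range(1,n):
    if s[i,4]>20:
        q=P[l==i][:,:2].astype(np.float32);r=cv2.minAreaRect(q);print(s[i],np.round(cv2.boxPoints(r),3).tolist(),r[2],Z[l==i].mean().round(3))
m2=box&(Z>.075)&(Z<.1);ys,xs=np.where(m2);print('z.09',len(xs))
for v in range(225,245,2): print(v,[round(float(P[v,u,2]),3) for u in range(258,332,6)])
c=cv2.resize(im[60:310,225:385],None,fx=3,fy=3,interpolation=cv2.INTER_CUBIC)[:, :, ::-1]
# rows may exceed 600: split at lower scale
c=cv2.resize(im[60:310,225:385],None,fx=2.4,fy=2.4,interpolation=cv2.INTER_CUBIC)[:,:,::-1]
hm=np.clip(Z[60:310,225:385]/.25*255,0,255).astype(np.uint8);hm=cv2.applyColorMap(cv2.resize(hm,None,fx=2.4,fy=2.4,interpolation=0),cv2.COLORMAP_JET)
cv2.imwrite('pics/crop.png',np.hstack([c,hm]))
```

```text
[ 243   72  131  121 7843] [[0.5989999771118164, -0.22100000083446503], [0.8679999709129333, -0.25099998712539673], [0.9020000100135803, 0.04800000041723251], [0.6320000290870667, 0.07800000160932541]] 83.57332611083984 0.208
[244 183  20 115 695] [[0.3310000002384186, 0.029999999329447746], [0.3330000042915344, 0.014999999664723873], [0.6169999837875366, 0.05900000035762787], [0.6150000095367432, 0.07400000095367432]] 8.870688438415527 0.201
z.09 521
225 [0.002, 0.002, 0.008, 0.002, 0.003, 0.003, 0.006, 0.001, 0.013, -0.0, 0.017, 0.004, -0.0]
227 [-0.006, -0.001, 0.005, 0.009, 0.01, 0.006, 0.012, 0.003, 0.011, 0.011, 0.007, 0.0, -0.002]
229 [0.022, 0.096, 0.089, 0.087, -0.0, 0.01, 0.017, 0.001, 0.009, 0.002, 0.006, 0.002, 0.001]
231 [0.034, 0.019, 0.092, 0.094, 0.091, 0.091, 0.012, 0.007, 0.004, 0.006, 0.006, -0.002, -0.005]
233 [0.053, 0.006, 0.003, 0.003, 0.094, 0.097, 0.093, 0.094, 0.006, 0.01, 0.009, -0.0, 0.002]
235 [0.066, -0.004, -0.003, -0.003, -0.001, -0.002, 0.092, 0.089, 0.092, 0.095, 0.096, 0.004, 0.001]
237 [0.091, -0.007, -0.004, -0.002, -0.0, -0.001, 0.007, -0.001, 0.021, 0.088, 0.094, -0.002, 0.0]
239 [0.105, -0.005, 0.001, 0.001, 1.574, 0.001, -0.005, -0.008, 0.0, -0.0, -0.0, 0.005, -0.0]
241 [0.121, -0.002, -0.004, 0.0, 0.003, 0.003, 0.003, 0.002, 0.006, 0.004, 0.004, 0.003, 0.004]
243 [0.134, 0.0, -0.001, -0.0, 0.004, 0.008, -0.003, 0.004, 0.001, -0.006, 0.002, 0.002, 0.0]
```

View pics/crop.png

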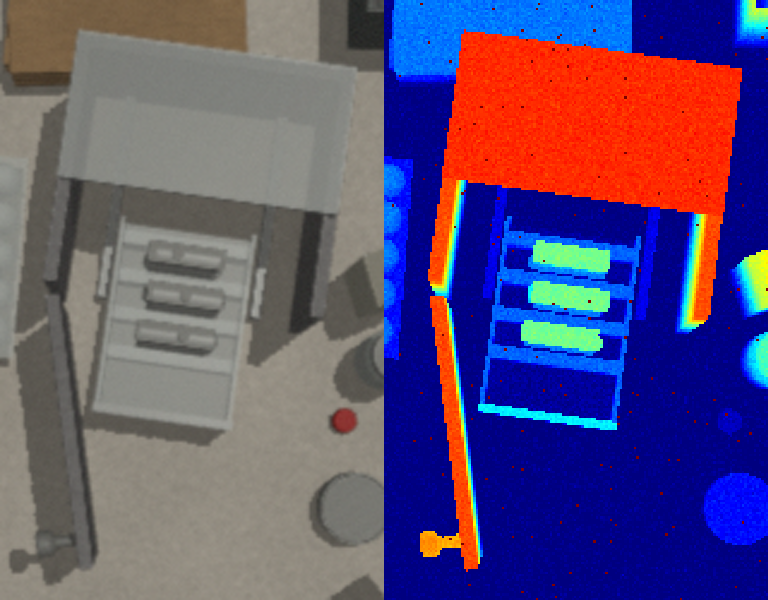

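The crop shows the cabinet roof (red), side wall tops, door top edge, the knob at (435,543), the rack's front strip at (480–617, 405–427) and three cans in slots. The measured cabinet (269×301 mm, z .208) and door (z .201, 287 long) match the given sizes.

```bash
cat >> h.py <<'E'
O=np.array([.6155,-.0715]);yaw=-.1116
X=np.array([np.cos(yaw),np.sin(yaw)]);Y=np.array([-X[1],X[0]])
def cab(p): p=np.asarray(p)[...,:2]-O; return np.stack([p@X,p@Y],-1)
def wor(c): return O+c[0]*X+c[1]*Y
def scene_state(tag):
    im,d=grab('top',tag);return meas(d)
def meas(d):
    P=cloud('top',d);c=cab(P);Z=P[...,2];inn=(abs(c[...,1])<.13)&(c[...,0]>-.3)&(c[...,0]<.1)
    m=cv2.morphologyEx((inn&(Z>.082)&(Z<.1)).astype(np.uint8),cv2.MORPH_CLOSE,np.ones((3,3)))
    n,l,s,_=cv2.connectedComponentsWithStats(m)
    for i in range(1,n):
        if s[i,4]>60:
            q=c[(l==i)&(Z>.08)&(Z<.1)];print('strip',s[i,4],np.round(cv2.boxPoints(cv2.minAreaRect(q.astype(np.float32))),3).tolist())
            k=np.polyfit(q[:,1],q[:,0],1);print(' yaw rel cab',-np.arctan(k[0]).round(4),'mid',q.mean(0).round(4),'world',wor(q.mean(0)).round(4),'y',q[:,1].min().round(3),q[:,1].max().round(3))
    m=(inn&(Z>.105)&(Z<.13)).astype(np.uint8);n,l,s,_=cv2.connectedComponentsWithStats(m)
    for i in range(1,n):
        if s[i,4]>60: print('can',s[i,4],c[l==i].mean(0).round(3),Z[l==i].mean().round(3))
E
python3 - <<'E'
from h import *
z=np.load('pics/top0.npz');d=z['d'];meas(d)
for n,u,v,h in [('cap',368,235,.015),('tuna',372,272,.034),('jar',390,208,.11),('carton',387,177,.177),('soju',166,190,.2),('knob',238,286,.171),('eggs-c',200,210,.06),('eggs-d',233,210,.06),('eggs-e',238,126,.06)]:
    p=ray('top',u,v,h);print(n,p.round(3),cab(p).round(3))
E
```

```text
strip 214 [[-0.12700000405311584, -0.07500000298023224], [-0.11699999868869781, -0.07500000298023224], [-0.11699999868869781, 0.08100000023841858], [-0.12700000405311584, 0.08100000023841858]]
 yaw rel cab -0.0028 mid [-0.1218  0.0025] world [ 0.4947 -0.0555] y -0.075 0.081
can 294 [0.058 0.001] 0.122
can 295 [ 0.013 -0.004] 0.122
can 302 [-0.031  0.   ] 0.122
cap [ 0.497 -0.272  0.015] [-0.096 -0.213]
tuna [ 0.393 -0.282  0.034] [-0.198 -0.234]
jar [ 0.568 -0.315  0.11 ] [-0.02  -0.247]
carton [ 0.643 -0.293  0.177] [ 0.052 -0.217]
soju [0.592 0.27  0.2  ] [-0.061  0.336]
knob [0.354 0.082 0.171] [-0.277  0.123]
eggs-c [0.552 0.203 0.06 ] [-0.093  0.266]
eggs-d [0.555 0.111 0.06 ] [-0.081  0.175]
eggs-e [0.792 0.105 0.06 ] [0.156 0.195]
```

```bash
python3 -m crank '{"claw":[0,0,0,0],"slide":[[0.14,0.29,0],[0.28,0.58,0],[0.415,0.867,0],[0.415,0.867,0]],"angular":[[0,0,-0.07],[0,0,-0.139],[0,0,-0.139],[0,0,-0.139]]}'
python3 -m crank '{"claw":[0,0,0,0],"slide":[[0.14,0.29,0],[0.28,0.58,0],[0.415,0.867,0],[0.415,0.867,0]],"angular":[[0,0,-0.07],[0,0,-0.139],[0,0,-0.139],[0,0,-0.139]]}'
python3 -m crank '{"claw":[0,0,0,0],"slide":[[0.14,0.29,0],[0.28,0.58,0],[0.415,0.867,0],[0.415,0.867,0]],"angular":[[0,0,0],[0,0,0],[0,0,0],[0,0,0]]}'
python3 -m crank '{"claw":[0,0,0,0],"slide":[[0.14,0.29,0],[0.28,0.58,0],[0.415,0.867,0],[0.415,0.867,0]],"angular":[[0,0,0],[0,0,0],[0,0,0],[0,0,0]]}'
python3 -m crank '{"claw":[0,0,0,0,0],"slide":[[0.14,0.29,0],[0.28,0.58,0],[0.415,0.867,0],[0.415,0.867,0],[0.415,0.867,0]],"angular":[[0,0,0],[0,0,0],[0,0,0],[0,0,0],[0,0,0]]}'
```

```text
time_s: 0.43
tcp_pos: [0.2428, -0.4611, 0.2246]
tcp_rot: [0.001, -0.055, 0.999, 0.0]
force: [-0.3, -1.9, 0.8]
width: 1.0
gripper_force: 0.0
time_s: 0.77
tcp_pos: [0.2932, -0.3563, 0.2244]
tcp_rot: [0.001, 0.054, 0.999, 0.0]
force: [0.2, -1.9, 1.5]
width: 1.0
gripper_force: 0.0
time_s: 1.1
tcp_pos: [0.3426, -0.2521, 0.224]
tcp_rot: [0.001, 0.053, 0.999, 0.001]
force: [0.1, -1.1, 1.0]
width: 1.003
gripper_force: 0.0
time_s: 1.43
tcp_pos: [0.3918, -0.148, 0.2235]
tcp_rot: [-0.0, 0.053, 0.999, 0.001]
force: [0.4, -1.9, -0.3]
width: 1.003
gripper_force: 0.0
time_s: 1.85
tcp_pos: [0.4401, -0.0471, 0.2235]
tcp_rot: [-0.001, 0.055, 0.999, -0.0]
force: [-0.3, 0.2, 0.2]
width: 1.003
gripper_force: 0.0
```

```bash
python3 -m crank '{"claw":[0,0,0,0],"slide":[[0,-0.01,-0.24],[0,-0.01,-0.48],[0,-0.01,-0.72],[0,-0.01,-0.72]],"angular":[[0,0,0],[0,0,0],[0,0,0],[0,0,0]]}' | head -2
python3 -m crank '{"claw":[0,0,0,0,0],"slide":[[0,0,-0.24],[0,0,-0.48],[0,0,-0.72],[0,0,-0.72],[0,0,-0.72]],"angular":[[0,0,0],[0,0,0],[0,0,0],[0,0,0],[0,0,0]]}'
python3 - <<'E'
from h import *
scene_state('top1');grab('scene','scene1');print(cab(telemetry.observe()['tcp_pos']))
E
```

```text
time_s: 2.18
tcp_pos: [0.4367, -0.0506, 0.1318]
time_s: 2.6
tcp_pos: [0.4397, -0.0507, 0.0524]
tcp_rot: [-0.0, 0.057, 0.998, -0.001]
force: [-0.0, -0.2, 1.6]
width: 0.998
gripper_force: 0.0
strip 93 [[-0.12700000405311584, 0.08100000023841858], [-0.12700000405311584, 0.007000000216066837], [-0.11699999868869781, 0.007000000216066837], [-0.11699999868869781, 0.08100000023841858]]
 yaw rel cab 0.0243 mid [-0.1214  0.0468] world [ 0.5001 -0.0115] y 0.007 0.081
strip 63 [[-0.12700000405311584, -0.07500000298023224], [-0.11699999868869781, -0.07500000298023224], [-0.11699999868869781, -0.019999999552965164], [-0.12700000405311584, -0.019999999552965164]]
 yaw rel cab -0.055 mid [-0.1215 -0.0524] world [ 0.4889 -0.11  ] y -0.075 -0.02
can 295 [0.058 0.001] 0.122
can 297 [ 0.013 -0.004] 0.122
can 305 [-0.031  0.   ] 0.122
[-0.17537814  0.00185584]
```

View pics/scene1.png

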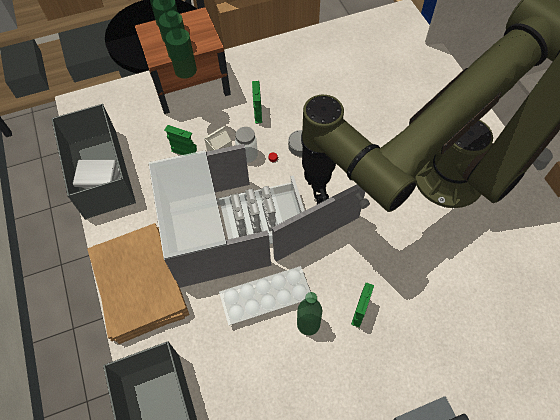

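The picture shows the gripper at (315,180), between the open door and the rack front, with nothing disturbed. Now a slow push along the cabinet axis.

```bash
python3 -m crank '{"claw":[0,0,0,0,0,0,0,0,0,0],"slide":[[0.04,-0.005,0],[0.08,-0.009,0],[0.12,-0.014,0],[0.16,-0.018,0],[0.2,-0.023,0],[0.24,-0.027,0],[0.28,-0.032,0],[0.32,-0.036,0],[0.36,-0.041,0],[0.4,-0.045,0]],"angular":[[0,0,0],[0,0,0],[0,0,0],[0,0,0],[0,0,0],[0,0,0],[0,0,0],[0,0,0],[0,0,0],[0,0,0]]}'
python3 -m crank '{"claw":[0,0,0,0,0,0,0,0,0,0],"slide":[[0.04,-0.005,0],[0.08,-0.009,0],[0.12,-0.014,0],[0.16,-0.018,0],[0.2,-0.023,0],[0.24,-0.027,0],[0.28,-0.032,0],[0.32,-0.036,0],[0.36,-0.041,0],[0.4,-0.045,0]],"angular":[[0,0,0],[0,0,0],[0,0,0],[0,0,0],[0,0,0],[0,0,0],[0,0,0],[0,0,0],[0,0,0],[0,0,0]]}'
python3 - <<'E'
from h import *
scene_state('top2');print(cab(telemetry.observe()['tcp_pos']))
E
```

```text
time_s: 3.53
tcp_pos: [0.4878, -0.0553, 0.0513]
tcp_rot: [-0.001, 0.056, 0.998, -0.0]
force: [-2.8, 0.4, 2.0]
width: 1.002
gripper_force: 1.6
time_s: 4.37
tcp_pos: [0.5363, -0.0606, 0.0513]
tcp_rot: [-0.0, 0.056, 0.998, 0.0]
force: [-2.1, 0.3, -0.6]
width: 1.002
gripper_force: 1.1
can 298 [ 0.071 -0.004] 0.122
can 301 [0.026 0.001] 0.122
[-0.07912721  0.00200669]
```

```bash
python3 -m crank '{"claw":[0,0,0,0,0,0,0,0,0,0],"slide":[[0.04,-0.005,0],[0.08,-0.009,0],[0.12,-0.014,0],[0.16,-0.018,0],[0.2,-0.023,0],[0.24,-0.027,0],[0.28,-0.032,0],[0.32,-0.036,0],[0.36,-0.041,0],[0.4,-0.045,0]],"angular":[[0,0,0],[0,0,0],[0,0,0],[0,0,0],[0,0,0],[0,0,0],[0,0,0],[0,0,0],[0,0,0],[0,0,0]]}'
python3 -m crank '{"claw":[0,0,0,0,0,0,0,0,0,0],"slide":[[0.04,-0.005,0],[0.08,-0.009,0],[0.12,-0.014,0],[0.16,-0.018,0],[0.2,-0.023,0],[0.23,-0.026,0],[0.26,-0.029,0],[0.29,-0.032,0],[0.32,-0.036,0],[0.34,-0.038,0]],"angular":[[0,0,0],[0,0,0],[0,0,0],[0,0,0],[0,0,0],[0,0,0],[0,0,0],[0,0,0],[0,0,0],[0,0,0]]}'
python3 - <<'E'
from h import *
scene_state('top3');grab('scene','scene3');print(cab(telemetry.observe()['tcp_pos']))
E
```

```text
time_s: 5.25
tcp_pos: [0.5844, -0.0661, 0.0515]
tcp_rot: [-0.0, 0.056, 0.998, 0.0]
force: [-2.4, 0.6, -0.1]
width: 0.997
gripper_force: 1.2
time_s: 6.08
tcp_pos: [0.6251, -0.0706, 0.0515]
tcp_rot: [0.0, 0.056, 0.998, 0.0]
force: [-2.9, 0.4, -0.0]
width: 0.998
gripper_force: 1.3
[0.00977065 0.0020219 ]
```

View pics/scene3.png

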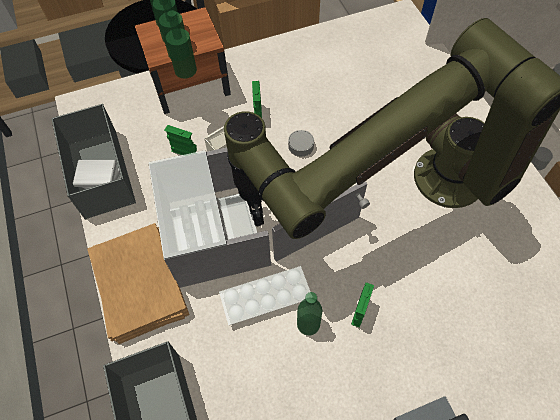

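The rack is nearly home: the cans stand under the clear roof at (180–215, 205–245) and the front plate is near (235,225). I'll creep the last few millimetres until it stops.

```bash
python3 -m crank '{"claw":[0,0,0,0],"slide":[[0.01,-0.001,0],[0.02,-0.002,0],[0.03,-0.003,0],[0.04,-0.004,0]],"angular":[[0,0,0],[0,0,0],[0,0,0],[0,0,0]]}'
python3 -m crank '{"claw":[0,0,0],"slide":[[0.01,-0.001,0],[0.02,-0.002,0],[0.02,-0.002,0]],"angular":[[0,0,0],[0,0,0],[0,0,0]]}'
```

```text
time_s: 6.52
tcp_pos: [0.629, -0.0711, 0.0515]
tcp_rot: [-0.001, 0.056, 0.998, -0.0]
force: [-10.9, 3.0, 6.0]
width: 1.0
gripper_force: 5.5
time_s: 6.77
tcp_pos: [0.6289, -0.071, 0.0516]
tcp_rot: [-0.004, 0.056, 0.998, -0.0]
force: [-19.3, 4.9, 8.7]
width: 1.001
gripper_force: 9.2
```

The push force rose to 19 N with no further motion, so the rack is home. I'll back off, rise, shut the fingers and cross over to the outer side of the door.

```bash
python3 -m crank '{"claw":[0,0,0,0,0,0],"slide":[[-0.05,0.006,0],[-0.3,0.033,0],[-0.55,0.062,0],[-0.8,0.09,0],[-0.8,0.09,0],[-0.8,0.09,0]],"angular":[[0,0,0],[0,0,0],[0,0,0],[0,0,0],[0,0,0],[0,0,0]]}' | head -2
python3 -m crank '{"claw":[1,1,1,1],"slide":[[0,0,0.33],[0,0,0.66],[0,0,1],[0,0,1]],"angular":[[0,0,0],[0,0,0],[0,0,0],[0,0,0]]}' | head -2
python3 -m crank '{"claw":[1,1,1,1,1],"slide":[[0,0,0.33],[0,0,0.66],[0,0,1],[0,0,1],[0,0,1]],"angular":[[0,0,0],[0,0,0],[0,0,0],[0,0,0],[0,0,0]]}' | head -2
python3 -m crank '{"claw":[1,1,1,1],"slide":[[-0.2,0.2,0],[-0.4,0.4,0],[-0.5,0.6,0],[-0.5,0.6,0]],"angular":[[0,0,0],[0,0,0],[0,0,0],[0,0,0]]}' | head -2
python3 -m crank '{"claw":[1,1,1,1,1],"slide":[[-0.2,0.2,0],[-0.4,0.4,0],[-0.5,0.63,0],[-0.5,0.63,0],[-0.5,0.63,0]],"angular":[[0,0,0],[0,0,0],[0,0,0],[0,0,0],[0,0,0]]}'
python3 - <<'E'
from h import *
s=telemetry.observe();print(cab(s['tcp_pos']),s['tcp_pos'])
im,d=grab('scene','scene4');
im2,d2=grab('top','top4')
cv2.imwrite('pics/pair4.png',np.hstack([im[100:340,100:420],im2[60:300,180:400]])[:,:,::-1])
E
```

```text
time_s: 7.27
tcp_pos: [0.5358, -0.0603, 0.0523]
time_s: 7.6
tcp_pos: [0.5407, -0.0612, 0.182]
time_s: 8.02
tcp_pos: [0.538, -0.0605, 0.2949]
time_s: 8.35
tcp_pos: [0.4752, 0.0143, 0.2913]
time_s: 8.77
tcp_pos: [0.416, 0.0884, 0.291]
tcp_rot: [0.0, 0.055, 0.998, 0.0]
force: [1.5, 0.3, 0.1]
width: -0.001
gripper_force: 0.0
[-0.21608303  0.13669299] [0.41598448 0.08840748 0.29095885]
```

View pics/pair4.png

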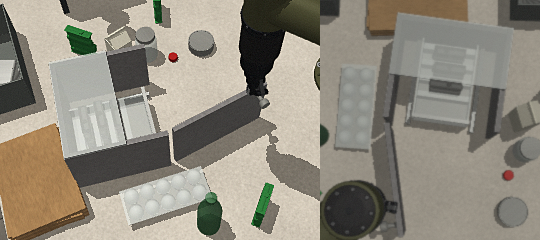

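The view shows the rack home with the cans upright under the roof (left crop 75–125, 100–140), and the closed gripper beyond the door near the knob (262,100). Now descend beside the outer face and work out the arc.

```bash
python3 -m crank '{"claw":[1,1,1,1,1,1],"slide":[[0,0,-0.3],[0,0,-0.6],[0,0,-0.9],[0,0,-0.9],[0,0,-0.9],[0,0,-0.9]],"angular":[[0,0,0],[0,0,0],[0,0,0],[0,0,0],[0,0,0],[0,0,0]]}'
cat >> h.py <<'E'
def arc(al,offs,r=.2):
    for a,o in zip(al,offs):
        c=np.array([-.016,.145])+r*np.array([-np.sin(a),-np.cos(a)])+o*np.array([-np.cos(a),np.sin(a)])
        yield wor(c)
E
python3 - <<'E'
from h import *
p=telemetry.observe()['tcp_pos'][:2]
print(p,cab(p))
al=np.r_[1.306,1.306,np.arange(1.25,-.001,-.05)];of=np.r_[.03,.016,np.full(len(al)-2,.014)]
prev=p
for i,(a,w) in enumerate(zip(al,arc(al,of))):
    print(round(a,3),w.round(4),'from call start',((w-prev)/.12).round(3).tolist())
    if i%9==8: prev=w;print('--- new call')
E
```

```text
time_s: 9.37
tcp_pos: [0.4172, 0.0866, 0.1861]
tcp_rot: [0.002, 0.057, 0.998, 0.0]
force: [0.9, 0.3, 1.3]
width: 0.001
gripper_force: 0.0
[0.41721417 0.08660444] [-0.21466018  0.1350381 ]
1.306 [0.4135 0.0735] from call start [-0.031, -0.109]
1.306 [0.4156 0.0597] from call start [-0.013, -0.224]
1.25 [0.4172 0.0465] from call start [-0.0, -0.334]
1.2 [0.4188 0.0367] from call start [0.014, -0.416]
1.15 [0.421  0.0269] from call start [0.031, -0.498]
1.1 [0.4236 0.0172] from call start [0.053, -0.579]
1.05 [0.4267 0.0076] from call start [0.079, -0.658]
1.0 [ 0.4303 -0.0017] from call start [0.109, -0.736]
0.95 [ 0.4343 -0.0109] from call start [0.142, -0.812]
--- new call
0.9 [ 0.4388 -0.0199] from call start [0.037, -0.075]
0.85 [ 0.4437 -0.0286] from call start [0.078, -0.147]
0.8 [ 0.4491 -0.037 ] from call start [0.123, -0.218]
0.75 [ 0.4549 -0.0452] from call start [0.171, -0.286]
0.7 [ 0.461  -0.0531] from call start [0.223, -0.352]
0.65 [ 0.4676 -0.0607] from call start [0.278, -0.415]
0.6 [ 0.4745 -0.0679] from call start [0.335, -0.475]
0.55 [ 0.4818 -0.0748] from call start [0.396, -0.533]
0.5 [ 0.4895 -0.0813] from call start [0.46, -0.587]
--- new call
0.45 [ 0.4974 -0.0874] from call start [0.066, -0.051]
0.4 [ 0.5056 -0.0932] from call start [0.135, -0.099]
0.35 [ 0.5141 -0.0985] from call start [0.206, -0.143]
0.3 [ 0.5229 -0.1033] from call start [0.279, -0.183]
0.25 [ 0.5319 -0.1077] from call start [0.354, -0.22]
0.2 [ 0.5411 -0.1117] from call start [0.43, -0.253]
0.15 [ 0.5505 -0.1152] from call start [0.509, -0.282]
0.1 [ 0.5601 -0.1182] from call start [0.588, -0.307]
0.05 [ 0.5698 -0.1208] from call start [0.669, -0.329]
--- new call
-0.0 [ 0.5796 -0.1228] from call start [0.082, -0.017]
```

```bash
python3 -m crank '{"claw":[1,1,1,1,1,1,1,1,1,1],"slide":[[-0.03,-0.06,-0.18],[-0.03,-0.11,-0.18],[-0.02,-0.17,-0.18],[-0.013,-0.224,-0.18],[0,-0.334,-0.18],[0.014,-0.416,-0.18],[0.031,-0.498,-0.18],[0.053,-0.579,-0.18],[0.079,-0.658,-0.18],[0.109,-0.736,-0.18]],"angular":[[0,0,0],[0,0,0],[0,0,0],[0,0,0],[0,0,0],[0,0,0],[0,0,0],[0,0,0],[0,0,0],[0,0,0]]}'
python3 - <<'E'
from h import *
im,d=grab('top','top5');P=cloud('top',d);c=cab(P);Z=P[...,2]
m=(Z>.19)&(Z<.21)&(c[...,0]<-.02)&(c[...,0]>-.33)&(abs(c[...,1])<.2)
n,l,s,_=cv2.connectedComponentsWithStats(m.astype(np.uint8))
for i in range(1,n):
    if s[i,4]>60: print(s[i,4],np.round(cv2.boxPoints(cv2.minAreaRect(c[l==i].astype(np.float32))),3).tolist())
p=telemetry.observe()['tcp_pos'];print(p,cab(p))
E
```

```text
time_s: 10.2
tcp_pos: [0.4297, -0.0021, 0.1632]
tcp_rot: [0.001, 0.057, 0.998, 0.0]
force: [-0.2, 1.2, 0.5]
width: 0.005
gripper_force: 0.1
331 [[-0.14300000667572021, 0.05999999865889549], [-0.13500000536441803, 0.04800000041723251], [-0.014000000432133675, 0.12800000607967377], [-0.02199999988079071, 0.14100000262260437]]
71 [[-0.25699999928474426, -0.01600000075995922], [-0.24899999797344208, -0.02800000086426735], [-0.22300000488758087, -0.009999999776482582], [-0.23100000619888306, 0.0020000000949949026]]
[ 0.42998153 -0.00317566  0.16316153] [-0.19197357  0.04723839]
```

```bash
python3 -m crank '{"claw":[1,1,1,1,1,1,1,1,1,1],"slide":[[0.033,-0.077,0],[0.071,-0.152,0],[0.112,-0.224,0],[0.157,-0.294,0],[0.205,-0.363,0],[0.256,-0.428,0],[0.311,-0.492,0],[0.368,-0.552,0],[0.429,-0.609,0],[0.493,-0.663,0]],"angular":[[0,0,0],[0,0,0],[0,0,0],[0,0,0],[0,0,0],[0,0,0],[0,0,0],[0,0,0],[0,0,0],[0,0,0]]}' 
python3 -m crank '{"claw":[1,1,1,1,1,1,1,1,1],"slide":[[0.066,-0.051,0],[0.135,-0.099,0],[0.206,-0.143,0],[0.279,-0.183,0],[0.354,-0.22,0],[0.42,-0.25,0],[0.48,-0.27,0],[0.53,-0.29,0],[0.58,-0.3,0]],"angular":[[0,0,0],[0,0,0],[0,0,0],[0,0,0],[0,0,0],[0,0,0],[0,0,0],[0,0,0],[0,0,0]]}' 
python3 -m crank '{"claw":[1,1,1,1,1,1,1,1],"slide":[[0.03,-0.007,0],[0.06,-0.014,0],[0.09,-0.02,0],[0.12,-0.025,0],[0.14,-0.03,0],[0.16,-0.033,0],[0.18,-0.036,0],[0.18,-0.036,0]],"angular":[[0,0,0],[0,0,0],[0,0,0],[0,0,0],[0,0,0],[0,0,0],[0,0,0],[0,0,0]]}'
python3 - <<'E'
from h import *
p=telemetry.observe()['tcp_pos'];print(cab(p))
E
```

```text
time_s: 11.08
tcp_pos: [0.4889, -0.0815, 0.1617]
tcp_rot: [-0.0, 0.056, 0.998, 0.0]
force: [-0.4, 1.1, -0.2]
width: 0.004
gripper_force: 0.2
time_s: 11.83
tcp_pos: [0.5583, -0.1171, 0.1617]
tcp_rot: [-0.0, 0.056, 0.998, -0.0]
force: [-0.7, -0.1, 0.2]
width: -0.0
gripper_force: 0.1
time_s: 12.5
tcp_pos: [0.5796, -0.1211, 0.1618]
tcp_rot: [-0.0, 0.056, 0.998, 0.0]
force: [0.0, -0.4, 0.1]
width: -0.002
gripper_force: 0.0
[-0.03012791 -0.05327147]
```

```bash
python3 -m crank '{"claw":[1,1,1,1],"slide":[[0.01,-0.001,0],[0.02,-0.002,0],[0.03,-0.003,0],[0.03,-0.003,0]],"angular":[[0,0,0],[0,0,0],[0,0,0],[0,0,0]]}' 
python3 -m crank '{"claw":[1,1,1],"slide":[[0.01,-0.001,0],[0.02,-0.002,0],[0.02,-0.002,0]],"angular":[[0,0,0],[0,0,0],[0,0,0]]}'
```

```text
time_s: 12.83
tcp_pos: [0.5819, -0.1214, 0.1619]
tcp_rot: [-0.001, 0.056, 0.998, 0.0]
force: [-5.0, 1.8, 2.5]
width: -0.001
gripper_force: 2.9
time_s: 13.08
tcp_pos: [0.5818, -0.1214, 0.162]
tcp_rot: [-0.004, 0.056, 0.998, 0.0]
force: [-17.2, 4.8, 6.8]
width: -0.003
gripper_force: 9.0
```

The door is against its stop (17 N, no motion). I'll back off and check.

```bash
python3 -m crank '{"claw":[1,1,1,1,1,1,1,1],"slide":[[-0.05,0.006,0],[-0.15,0.017,0],[-0.4,0.04,0],[-0.65,0.07,0],[-0.9,0.1,0],[-0.9,0.1,0],[-0.9,0.1,0],[-0.9,0.1,0]],"angular":[[0,0,0],[0,0,0],[0,0,0],[0,0,0],[0,0,0],[0,0,0],[0,0,0],[0,0,0]]}'
python3 - <<'E'
from h import *
im,d=grab('scene','scene6');im2,d=grab('top','top6');P=cloud('top',d);c=cab(P);Z=P[...,2]
m=(Z>.19)&(Z<.206)&(c[...,0]<.02)&(c[...,0]>-.05)&(abs(c[...,1])<.17);q=c[m]
k=np.polyfit(q[:,1],q[:,0],1);print('door angle',k[0],q[:,0].mean(),m.sum())
meas(d)
cv2.imwrite('pics/pair6.png',np.hstack([im[100:340,100:420],im2[60:300,180:420]])[:,:,::-1])
E
```

```text
time_s: 13.75
tcp_pos: [0.4778, -0.1096, 0.1624]
tcp_rot: [0.001, 0.056, 0.998, 0.0]
force: [0.1, 0.8, -0.4]
width: 0.003
gripper_force: 0.0
door angle -0.00032419134908790565 -0.0063906128644137744 762
strip 230 [[0.023000000044703484, 0.0820000022649765], [0.024000000208616257, -0.07699999958276749], [0.03500000014901161, -0.07699999958276749], [0.03400000184774399, 0.0820000022649765]]
 yaw rel cab 0.0007 mid [0.029  0.0021] world [ 0.6446 -0.0727] y -0.077 0.082
```

View pics/pair6.png

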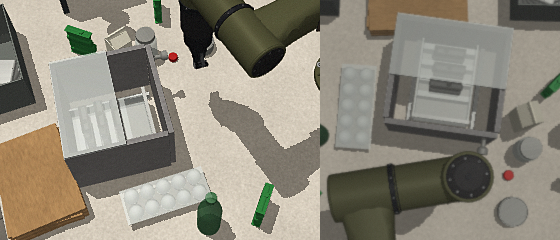

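The picture shows the door shut flush across the cabinet front. The rack is home (front at +24 mm), the cans stand, the bystanders are where they were, and the gripper is clear.

```bash
python3 -c "
from cell import arm;print(arm.hand_in())"
```

```text
the job is handed in; nothing more can be done
None
```

The rack is fully home with its three cans standing, the door is shut (angle measured at about 0 rad), no other items were disturbed, and the job was handed in at about 14 s of the 64 s allowed; `hand_in()` returned no verdict.

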